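# Draw the lidded die pack's slide out of the presenter and bolt it there

## Robot

A 6-joint arm with a two-finger parallel gripper is mounted at the origin on a cart in front of the work surface, level with it; the furniture and walls round the work are solid. World frame = base frame: x ahead of the robot, y to its left, z up, the work surface at z = 0. Lengths are in m, angles in rad, forces in N, time in s.
With the tool pointing down it reaches from about 0.375 to 0.975 m from the base axis. Payload 3.8 kg.
Tool frame: the origin (TCP) lies midway between the tips of the shut fingers; the grasp point (between the pads) lies 19 mm behind it; x points along the fingers, y is the direction in which the jaws open and shut, and the axes are right-handed (so a half turn about x gives the same grasp; the last joint's range is limited). The gripper opens to 85 mm and grips with 20 to 120 N. Pads are 22 mm wide; open, the fingers measure 114 mm over their backs; the gripper's body (76 mm by 85 mm) begins 54 mm behind the grasp point. The pads swing forward as they close: fully open they stand 13 mm farther back than shut.
Start: joints at [-1.195, 0.264, 1.604, -0, 1.274, -0.037], TCP at [0.271, -0.618, 0.231] pointing down, gripper open.
Joint ranges: [-2.63, 2.63], [-0.94, 2.18], [0.31, 2.57], [-1.31, 4.45], [0, 2.66], [-2.55, 2.55]. Speed limits (rad/s): [2.57, 2.57, 3.14, 3.14, 3.14, 3.14].

## Interface

Orientations are given as a rotation vector (axis times angle).
In Python, from workcell import read_state, read_camera, get_calibration, finish_job gives the robot as it stands. The module is installed in compiled form; this text tells all that it offers.
- The arm moves only by the shell command python3 -m creep 'ROWS' [FORCE]. ROWS is JSON, a list of rows, each a list of 3 entries, a list of its own where there are three numbers: the closure in counts, from 0 (fully open) to 255 (shut), then the shift along the world's x, y, z in mm, then the turn about the world's z in rad. In form: [[hand, [tx, ty, tz], spin], ...]. A call has exactly 8 rows; each row shifts and turns the commanded pose from where the row before left it; what a row does not reach is not made up. A row lasts 1/12 s, in which the tool goes at most 41.7 mm and 7.16 degrees, less where a joint would pass 70% of its speed; a pose out of reach is approached as far as the arm can. A call is refused whole if a number of a shift passes 41.7 or a number of a turn 0.125, either way. A call with a gripper value outside its range is refused whole. The fingers move at their own pace and stop on an object; FORCE is the grip in N (left out, the last holds). Time passes only in rows, so rows that do not move let the fingers close, or fill a call up. It gives the time, the measured TCP pose, the force and the opening at its end, in the units of the state.
- read_state(): the state, without advancing time (a new reading comes with each control period).
- read_camera(name): name is "scene" or "top"; returns (picture, depth): 480x640x3 uint8, blue, green, red; 480x640 float32, m along the optical axis (not along the pixel's ray), 0 where there is no reading.
- get_calibration(name): a dict with "K" (3x3 intrinsics, pixels), "k1" (the pictures are not rectified: a ray, as slopes to the right and down, at radius r is drawn at 1 + k1 r^2 times it, then the intrinsics apply), "eye" and "orientation" of the camera in the world. Camera axes: x right, y down, z forward; pixel columns grow to the right and rows downward; lengths in m; the calibration is good to about 2 mm. A picture is of the moment at which its call begins. get_calibration takes no time and is no camera call.
- finish_job(): hands the job in, once; it reports no verdict.
The state is a dict: "time": time; "q": joint angles; "joint_vel": joint speeds; "joint_torque": joint torques, N m; "tool_pos": TCP position; "tcp_rot": TCP orientation; "wrist_force": force on the tool from outside, world axes, zero at the start; "torque": the same for the moment, N m; "width": opening from 0.0 (shut) to 1.0 (fully open).
Only numpy, scipy, OpenCV 4.12 (cv2) and the standard library are available. Lean on these libraries where they do the work, as an engineer would, in place of code of your own. Each camera call takes 0.05 s, during which the arm holds its last target.

## Task

One slide of the two-lane die-pack presenter carries the pack that is closed with a clear lid and spring clip: bring that slide out from under the dust cover for changing the pack. Push its locking bolt back by the thumb tab, hook a fingertip behind the slide's front lip and draw it all the way out to its stop, then push the bolt fully home again so that the slide is locked there. Leave the other slide in and bolted, keep both packs lying flat in their nests, and do not disturb the things standing around; it is all done by pushing and pulling with the fingertips, and nothing is to be lifted.

Things in the scene. Friction and masses are not known exactly. Their poses are not given: they have to be found in the camera images.
- presenter: two-lane die-pack presenter, a fixed aluminium bench fixture 183 (x, from -95 to +88) x 270 (y) x 48 mm. Origin: near the middle of its footprint on the worktop, z up; its front faces -x, +y is its left seen from the robot. Two slides run along x, lane centres at y = +52 mm (left) and -52 mm (right); rails beside and between them reach z = 25 mm
- cover_edge (a point): middle of the front top edge of the presenter's clear dust cover, at x = 1, y = 0, z = 48 mm of the presenter. The cover stands over the nests, x from here to +85 mm, y within +-102 mm, closed but for its front
- slide_left (a joint): travel of the left slide in m: 0 = fully in, 0.085 = drawn fully out to its stop, moving along -x of the presenter; about 1.5 N of friction, stays where it is left. Flat plate 141 x 71 mm, top face at z = 18.5 mm, a nest with 5 mm walls for one die pack at the rear, an upturned lip at the front end. Cannot move more than 2 mm while its bolt is home
- slide_right (a joint): travel of the right slide, the same as the left one
- lip_left (a point): top of the left slide's lip at mid width, on its rear face (towards the nest; hooked and pulled from there); at x = -62 mm of the presenter when in; moves with the slide. Lip: upright plate 50 mm wide (y), 4 mm thick, from the slide's top face z = 18.5 up to z = 44.5 mm, a 10 mm flange turned forward at the top. Behind it lies 62 mm of flat empty plate up to the cover when in
- lip_right (a point): the same point of the right slide's lip
- bolt_left (a joint): travel of the left slide's locking bolt in m: 0 = home in a notch of the slide's edge (locked), 0.016 = fully withdrawn; withdrawing moves it along +y of the presenter (outward). The slide is free above 0.009. Of two notches, one meets the bolt when the slide is fully in, one when fully out (within 1.5 mm); elsewhere it cannot go home. 1.5 N of friction, stays where it is left
- bolt_right (a joint): travel of the right slide's locking bolt, mirrored: withdrawing moves it along -y of the presenter (outward)
- tab_left (a point): middle of the top of the left bolt's upright thumb tab; moves with the bolt. Tab: 22 mm (x) x 8 mm (y), from z = 26 to z = 58 mm, at x = -30, y = +115 mm of the presenter when home, outside the slide. Pushed along y with a fingertip on its inner or outer face; the rail, guide and slide plate near it stay below z = 25 mm, the base plate ends at y = 135 mm
- tab_right (a point): the same point of the right bolt's tab, at x = -30, y = -115 mm of the presenter when home
- pack_lidded: die pack, 51 x 54 x 9 mm, black, closed with a clear lid and a metal spring clip across it; lies loose in the nest of one of the two slides (which one varies), under the clear cover at x = +38 mm of the presenter when that slide is in. Origin: centre of its underside, z up
- pack_open: die pack, 51 x 51 x 8 mm, black, without lid or clip, its small square pockets open; lies loose in the nest of the other slide. Origin: centre of its underside, z up
- note_pad: bystander: paper note pad 60 x 105 x 12 mm, loose; origin: centre of its underside
- tweezers: bystander: tweezers 18 x 118 x 10 mm lying on their side, loose; origin: centre of the underside
- boat: bystander: flat black strip boat 56 x 190 x 9 mm, loose; origin: centre of its underside
- loupe: bystander: folding loupe 52 x 30 x 16 mm, loose; origin: centre of its underside
- vial: bystander: small capped vial, 13 mm across, 41 mm tall, standing, loose; origin: centre of its underside

How it is judged:
On the way, in this order (a step that is already met when the one before it is completed fails the run):
1. the bolt of the lidded pack's slide is withdrawn (((y of pack_lidded in the frame of presenter above 0 m and value of joint bolt_left above 0.01 m and value of joint slide_left below 0.02 m) or (not (y of pack_lidded in the frame of presenter above 0 m) and value of joint bolt_right above 0.01 m and value of joint slide_right below 0.02 m))), for 0.1 s.
2. that slide is drawn out to its stop (((y of pack_lidded in the frame of presenter above 0 m and value of joint slide_left above 0.082 m) or (not (y of pack_lidded in the frame of presenter above 0 m) and value of joint slide_right above 0.082 m))), for 0.1 s.
At the end, for the whole second after the job is handed in: The slide with the lidded pack is out to within 3 mm of its stop, its bolt is home to within 4 mm (in the notch), the other slide is in and bolted, both packs lie flat in their nests and are at rest (((y of pack_lidded in the frame of presenter above 0 m and value of joint slide_left above 0.082 m and value of joint each of bolt_left, slide_right below 0.004 m and value of joint bolt_right below 0.005 m) or (not (y of pack_lidded in the frame of presenter above 0 m) and value of joint slide_right above 0.082 m and value of joint each of bolt_right, slide_left below 0.004 m and value of joint bolt_left below 0.005 m)) and x of pack_lidded in the frame of presenter below -0.04 m and x of pack_open in the frame of presenter above 0.032 m and height (world z) of each of pack_lidded, pack_open below 0.022 m and angle between each of pack_lidded, pack_open's own z axis and vertical below 0.08 rad and linear speed of pack_lidded below 0.02 m/s); the robot touches nothing.
It fails at once if the other slide is drawn out or its bolt withdrawn ((y of pack_lidded in the frame of presenter above 0 m and (value of joint slide_right above 0.006 m or value of joint bolt_right above 0.008 m)) or (not (y of pack_lidded in the frame of presenter above 0 m) and (value of joint slide_left above 0.006 m or value of joint bolt_left above 0.008 m))).
It fails at once if a pack is lifted or tipped out of its nest (height (world z) of any of pack_lidded, pack_open above 0.025 m or angle between any of pack_lidded, pack_open's own z axis and vertical above 0.2 rad).
It fails at once if a thing standing around is moved by more than 20 mm, lifted or knocked over (distance of any of note_pad, tweezers, boat, loupe, vial from where it was at the start of the episode above 0.02 m or angle between vial's own z axis and vertical above 0.5 rad).
It also fails if it takes over 45 s, if anything falls off the work surface, if the arm or the gripper's body presses on something with over 40 N, if the wrist force passes 120 N, or if a joint passes its speed limit or range.

## Working session

There is one attempt and no reset: what is moved stays moved. The work goes in short steps, Python scripts to look and compute and a shell command to move; the robot and the scene stay as the last step left them, time stands still between calls to the robot, and variables do not carry over. Pictures are saved under pics/ and viewed, and the job is handed in when it is done.

```bash
mkdir -p pics; python3 - <<'E'
from workcell import *
import cv2,numpy as np
for n in("scene","top"):
    p,d=read_camera(n);c=get_calibration(n);cv2.imwrite(f"pics/{n}0.png",p);np.save(f"pics/{n}0.npy",d);print(n,c)
print(read_state())
E
```

```text
scene {'K': array([[523.36668795,   0.        , 314.66284693],
       [  0.        , 523.36668795, 241.46811078],
       [  0.        ,   0.        ,   1.        ]]), 'k1': 0.04605402110299259, 'eye': array([-0.27875072, -0.60931809,  0.69485189]), 'orientation': array([-1.92000328,  1.01679361, -0.56083204])}
top {'K': array([[478.62973935,   0.        , 327.08835122],
       [  0.        , 478.62973935, 242.0125557 ],
       [  0.        ,   0.        ,   1.        ]]), 'k1': -0.07506111467312299, 'eye': array([ 0.39164152, -0.03521079,  1.34454132]), 'orientation': array([-2.13534751,  2.15788634, -0.15817478])}
{'time': 0.1, 'q': array([-1.19490438e+00,  2.64690610e-01,  1.60527318e+00, -2.94574167e-05,
        1.27372085e+00, -3.69108786e-02]), 'joint_vel': array([-0.0003705 , -0.00134403, -0.00310832,  0.0012831 ,  0.00219405,
        0.00047883]), 'joint_torque': array([ 3.69745510e-05, -5.16706073e+01, -3.68590665e+01, -6.82388963e-05,
        6.35191012e-03,  3.21853690e-05]), 'tool_pos': array([ 0.27052625, -0.61766984,  0.23005862]), 'tcp_rot': array([ 1.99446147,  0.4197935 , -1.99523724]), 'wrist_force': array([ 0.43178186, -0.39644295, -0.40125653]), 'torque': array([ 0.00601898, -0.01945373, -0.00747209]), 'width': 1.0012817309350872}
```

View pics/scene0.png

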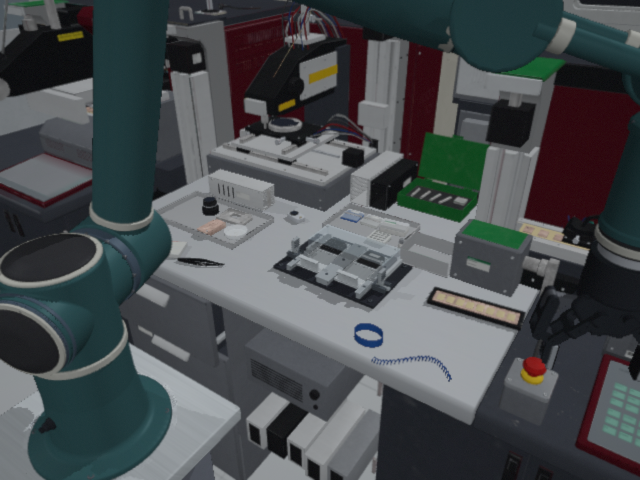

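View pics/top0.png

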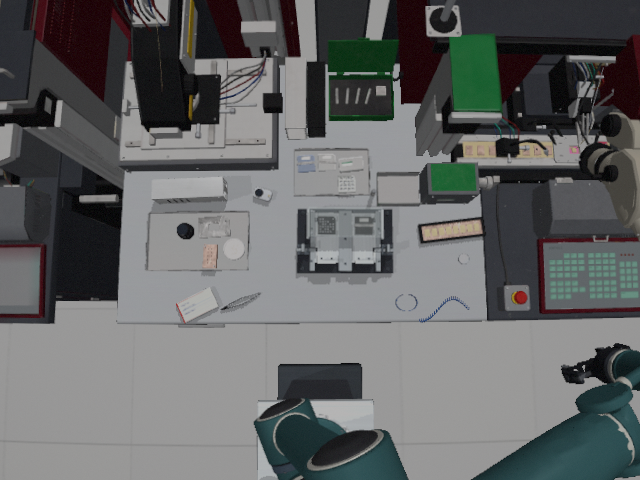

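```bash
python3 - <<'E'
import cv2
p=cv2.imread("pics/top0.png")[195:285,285:405];cv2.imwrite("pics/topc.png",cv2.resize(p,None,fx=6.5,fy=6.5,interpolation=cv2.INTER_CUBIC))
p=cv2.imread("pics/scene0.png")[200:310,265:420];cv2.imwrite("pics/scenec.png",cv2.resize(p,None,fx=5,fy=5,interpolation=cv2.INTER_CUBIC))
E
```

```text
(no output)
```

View pics/topc.png

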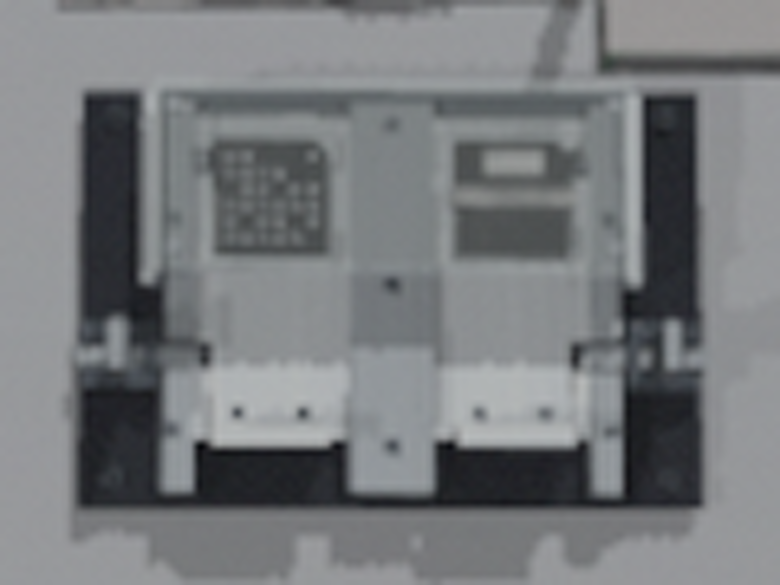

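View pics/scenec.png

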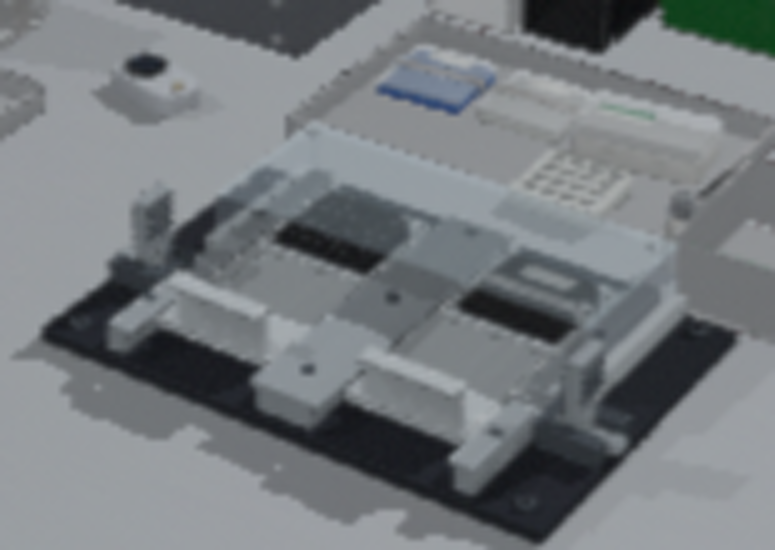

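```bash
cat > h.py <<'E'
import numpy as np,cv2
from scipy.spatial.transform import Rotation as R
from workcell import get_calibration
def ray(n,uv):
    c=get_calibration(n);uv=np.atleast_2d(uv).astype(float)
    xd=(uv-c["K"][:2,2])/c["K"][0,0]
    x=xd.copy()
    for _ in range(20): x=xd/(1+c["k1"]*(x**2).sum(1,keepdims=True))
    return c["eye"],np.c_[x,np.ones(len(x))],R.from_rotvec(c["orientation"]).as_matrix()
def onz(n,uv,z):
    e,r,M=ray(n,uv);w=r@M.T
    return e+w*((z-e[2])/w[:,2])[:,None]
def dep(n,uv,d):
    e,r,M=ray(n,uv);return e+(r*np.asarray(d)[:,None])@M.T
def cloud(n,d,box):
    u0,v0,u1,v1=box;U,V=np.meshgrid(np.arange(u0,u1),np.arange(v0,v1))
    uv=np.c_[U.ravel(),V.ravel()];D=d[uv[:,1],uv[:,0]]
    return uv[D>0],dep(n,uv[D>0],D[D>0])
def project(n,P):
    c=get_calibration(n);M=R.from_rotvec(c["orientation"]).as_matrix()
    q=(np.atleast_2d(P)-c["eye"])@M;x=q[:,:2]/q[:,2:];x=x*(1+c["k1"]*(x**2).sum(1,keepdims=True))
    return x*c["K"][0,0]+c["K"][:2,2]
E
python3 - <<'E'
from h import *
d=np.load("pics/top0.npy")
off=np.array([285,195]);f=lambda a:(np.array(a)+.5)/6.5-.5+off
# base corners FL? image: left=+y, up=+x
c=f([[82,92],[698,92],[703,507],[77,507]])
for z in(0.006,):
    P=onz("top",c,z);print(P.round(4))
    print("c",P.mean(0),np.linalg.norm(P[0]-P[1]),np.linalg.norm(P[1]-P[2]),np.linalg.norm(P[3]-P[2]),np.linalg.norm(P[0]-P[3]))
uv,P=cloud("top",d,(280,190,410,290))
def at(u,v):
    i=np.argmin(((uv-f([u,v]))**2).sum(1));return P[i].round(4)
for n,u,v in[("tabR",673,342),("tabL",115,342),("flR",515,400),("flL",275,400),("bed",330,450),("basecorner",120,450),("basecorner",660,120),("mid rail",390,420),("cover",390,200),("desk",740,450),("plateR",515,320)]:print(n,at(u,v), onz("top",f([u,v]),.058 if 'tab' in n else .0445)[0].round(4))
s=np.load("pics/scene0.npy");uvs,Q=cloud("scene",s,(265,200,420,310))
for nm,q in(("top",P),("scene",Q)):
    m=(q[:,2]>.05)&(q[:,2]<.064); print(nm,q[m].round(4)[:40])
E
```

```text
[[ 0.6847  0.046   0.006 ]
 [ 0.682  -0.2251  0.006 ]
 [ 0.4992 -0.2217  0.006 ]
 [ 0.5021  0.0484  0.006 ]]
c [ 0.59199636 -0.08810054  0.006     ] 0.27102150157621424 0.182900817766983 0.27007170462341773 0.18266200577974218
tabR [ 0.5646 -0.2035  0.0585] [ 0.5642 -0.2039  0.058 ]
tabL [0.567  0.0298 0.0591] [0.5666 0.0292 0.058 ]
flR [ 0.5455 -0.141   0.0177] [ 0.5421 -0.1384  0.0445]
flL [ 0.5467 -0.0378  0.0162] [ 0.5431 -0.0374  0.0445]
bed [ 0.5245 -0.0599  0.0124] [ 0.5218 -0.0602  0.0445]
basecorner [0.5258 0.0297 0.0082] [0.5227 0.0279 0.0445]
basecorner [ 0.6675 -0.2062  0.0166] [ 0.6616 -0.2029  0.0445]
mid rail [ 0.5369 -0.0876  0.0244] [ 0.5342 -0.0856  0.0445]
cover [ 0.6281 -0.0881  0.0493] [ 0.6281 -0.0871  0.0445]
desk [ 5.237e-01 -2.381e-01  4.000e-04] [ 0.5199 -0.2326  0.0445]
plateR [ 0.5792 -0.1417  0.0187] [ 0.5761 -0.1391  0.0445]
top [[ 6.763e-01 -3.200e-03  5.170e-02]
 [ 6.764e-01 -6.000e-03  5.120e-02]
 [ 6.763e-01 -1.980e-02  5.090e-02]
 [ 6.760e-01 -3.080e-02  5.170e-02]
 [ 6.759e-01 -5.570e-02  5.080e-02]
 [ 6.754e-01 -8.880e-02  5.170e-02]
 [ 6.751e-01 
[... 1958 characters left out ...]
-02  5.670e-02]
 [ 5.618e-01  2.830e-02  5.710e-02]
 [ 5.637e-01  2.680e-02  5.670e-02]
 [ 5.661e-01  2.560e-02  5.590e-02]
 [ 5.705e-01  2.600e-02  5.350e-02]
 [ 6.663e-01 -1.121e-01  5.170e-02]
 [ 5.547e-01  3.180e-02  5.680e-02]
 [ 5.526e-01  2.720e-02  5.940e-02]
 [ 5.579e-01  2.840e-02  5.630e-02]
 [ 5.630e-01  2.930e-02  5.340e-02]
 [ 5.639e-01  2.700e-02  5.380e-02]
 [ 5.692e-01  2.800e-02  5.080e-02]
 [ 5.724e-01  2.450e-02  5.030e-02]
 [ 6.685e-01 -1.191e-01  5.020e-02]
 [ 5.530e-01  3.350e-02  5.430e-02]
 [ 5.555e-01  3.250e-02  5.340e-02]
 [ 5.531e-01  2.770e-02  5.620e-02]
 [ 5.570e-01  2.770e-02  5.430e-02]
 [ 5.596e-01  2.680e-02  5.320e-02]
 [ 5.629e-01  2.630e-02  5.180e-02]]
```

```bash
python3 - <<'E'
from h import *
from workcell import read_state
s=read_state();print(R.from_rotvec(s["tcp_rot"]).as_matrix().round(3))
a=-0.011;O=np.array([.5955,-.0879,0]);Rz=R.from_euler('z',a).as_matrix()
L=lambda p:O+np.array(p)@Rz.T
for n in("top","scene"):
    img=cv2.imread(f"pics/{n}0.png")
    b=(285,195,405,285) if n=="top" else (265,200,420,310);f=6 if n=="top" else 5
    im=cv2.resize(img[b[1]:b[3],b[0]:b[2]],None,fx=f,fy=f,interpolation=cv2.INTER_CUBIC)
    for p in[(-30,-115,58),(-30,115,58),(-62,52,44.5),(-62,-52,44.5),(-62,-27,44.5),(-62,-77,44.5),(-76,-27,44.5),(-76,-77,44.5),(1,-102,48),(1,102,48),(1,0,48),(88,135,6),(88,-135,6),(-95,135,6),(-95,-135,6)]:
        u=project(n,L(np.array(p)/1000))[0];u=(u+.5-np.array(b[:2]))*f-.5
        cv2.circle(im,tuple(int(x) for x in u),3,(0,0,255),1)
    cv2.imwrite(f"pics/{n}chk.png",im)
for p in[(-30,-115,58),(-62,-52,44.5)]:print(L(np.array(p)/1000))
# heights on a grid
d=np.load("pics/top0.npy");uv,P=cloud("top",d,(400,150,640,330))
for x in np.arange(.35,.75,.05):
    print(round(x,2),[(round(y,2),round(float(P[m,2].max()),3)) for y in np.arange(-.65,-.2,.05) if (m:=(abs(P[:,0]-x)<.025)&(abs(P[:,1]-y)<.025)).any()])
E
```

```text
[[-0.001  0.401 -0.916]
 [ 0.002 -0.916 -0.401]
 [-1.    -0.002 -0.   ]]
[ 0.56423684 -0.20256305  0.058     ]
[ 0.53293176 -0.13921487  0.0445    ]
0.35 [(np.float64(-0.65), 0.008), (np.float64(-0.6), 0.008), (np.float64(-0.55), 0.005), (np.float64(-0.5), 0.008), (np.float64(-0.45), 0.006), (np.float64(-0.4), 0.006), (np.float64(-0.35), 0.008), (np.float64(-0.3), 0.017), (np.float64(-0.25), 0.005)]
0.4 [(np.float64(-0.65), 0.026), (np.float64(-0.6), 0.069), (np.float64(-0.55), 0.098), (np.float64(-0.5), 0.066), (np.float64(-0.45), 0.013), (np.float64(-0.4), 0.017), (np.float64(-0.35), 0.019), (np.float64(-0.3), 0.02), (np.float64(-0.25), 0.02)]
0.45 [(np.float64(-0.65), 0.029), (np.float64(-0.6), 0.066), (np.float64(-0.55), 0.098), (np.float64(-0.5), 0.069), (np.float64(-0.45), 0.007), (np.float64(-0.4), 0.016), (np.float64(-0.35), 0.016), (np.float64(-0.3), 0.021), (np.float64(-0.25), 0.021)]
0.5 [(np.float64(-0.65), 0.034), (np.float64(-0.6), 0.01), (np.float64(-0.55), 0.029), (np.float64(-0.5), 0.009), (np.float64(-0.45), 0.008), (np.float64(-0.4), 0.008), (np.float64(-0.35), 0.0
[... 371 characters left out ...]
, (np.float64(-0.55), 0.013), (np.float64(-0.5), 0.017), (np.float64(-0.45), 0.016), (np.float64(-0.4), 0.016), (np.float64(-0.35), 0.016), (np.float64(-0.3), 0.016), (np.float64(-0.25), 0.007)]
0.65 [(np.float64(-0.65), 0.439), (np.float64(-0.6), 0.01), (np.float64(-0.55), 0.016), (np.float64(-0.5), 0.015), (np.float64(-0.45), 0.015), (np.float64(-0.4), 0.015), (np.float64(-0.35), 0.017), (np.float64(-0.3), 0.013), (np.float64(-0.25), 0.007)]
0.7 [(np.float64(-0.65), 0.438), (np.float64(-0.6), 0.011), (np.float64(-0.55), 0.016), (np.float64(-0.5), 0.081), (np.float64(-0.45), 0.122), (np.float64(-0.4), 0.123), (np.float64(-0.35), 0.122), (np.float64(-0.3), 0.122), (np.float64(-0.25), 0.047)]
```

View pics/topchk.png

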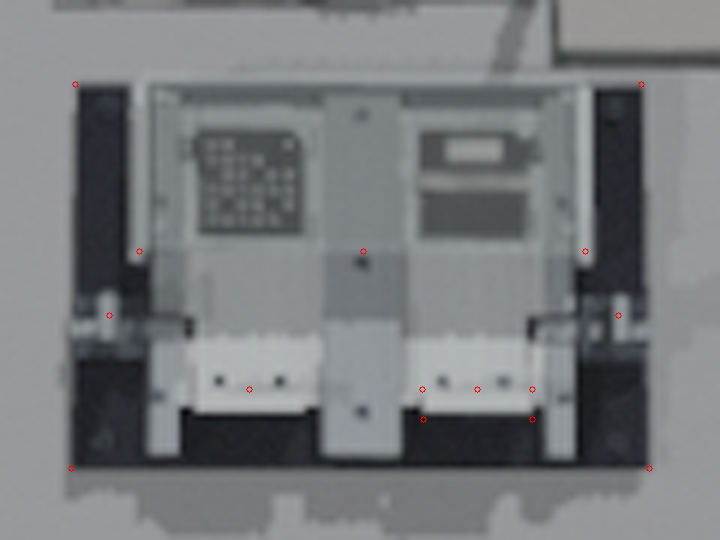

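View pics/scenechk.png

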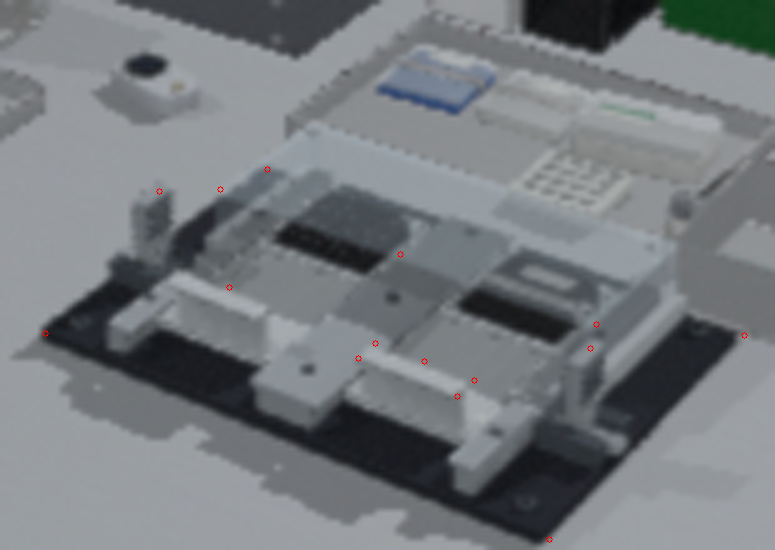

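```bash
python3 -m creep '[[255,[14,22,0],-0.05],[255,[18,28,0],-0.053],[255,[18,28,0],-0.053],[255,[18,28,0],-0.053],[255,[18,28,0],-0.053],[255,[18,28,0],-0.053],[255,[18,28,0],-0.053],[255,[18,28,0],-0.053]]' 40
python3 -m creep '[[255,[18,28,0],0],[255,[18,28,0],0],[255,[18,28,0],0],[255,[18,28,0],0],[255,[18,28,0],0],[255,[18,28,0],0],[255,[18,28,0],0],[255,[18,22,0],0]]'; python3 -m creep '[[255,[10,0,0],0],[255,[0,0,0],0],[255,[0,0,0],0],[255,[0,0,0],0],[255,[0,0,0],0],[255,[0,0,0],0],[255,[0,0,0],0],[255,[0,0,0],0]]'
```

```text
time: 0.77
tool_pos: [0.4111, -0.3986, 0.2307]
tcp_rot: [-2.215, 0.012, 2.216]
wrist_force: [0.6, -0.3, 0.2]
width: 0.003
time: 1.43
tool_pos: [0.5551, -0.1799, 0.2308]
tcp_rot: [-2.216, 0.007, 2.218]
wrist_force: [0.2, 0.1, 0.4]
width: -0.0
time: 2.1
tool_pos: [0.5644, -0.183, 0.2314]
tcp_rot: [-2.217, 0.01, 2.217]
wrist_force: [-1.0, -0.5, 0.6]
width: -0.003
```

```bash
python3 -m creep '[[255,[0,7,-10],0],[255,[0,0,-30],0],[255,[0,0,-30],0],[255,[0,0,-30],0],[255,[0,0,-30],0],[255,[0,0,-15],0],[255,[0,0,0],0],[255,[0,0,0],0]]'; cat > look.py <<'E'
import sys
from h import *
from workcell import *
t=sys.argv[1]
for n,b,f in(("scene",(255,180,445,310),4),("top",(280,185,440,305),4)):
    p,d=read_camera(n);np.save(f"pics/{n}{t}.npy",d)
    cv2.imwrite(f"pics/{n}{t}.png",cv2.resize(p[b[1]:b[3],b[0]:b[2]],None,fx=f,fy=f,interpolation=cv2.INTER_CUBIC))
s=read_state();print(s["time"],s["tool_pos"],s["wrist_force"])
E
python3 look.py 1
```

```text
time: 2.77
tool_pos: [0.5636, -0.1745, 0.0847]
tcp_rot: [-2.213, 0.008, 2.22]
wrist_force: [1.0, -0.1, 0.3]
width: 0.002
2.8667 [ 0.56592903 -0.17549107  0.08764456] [ 0.15460837 -0.13788283  0.3114998 ]
```

View pics/scene1.png

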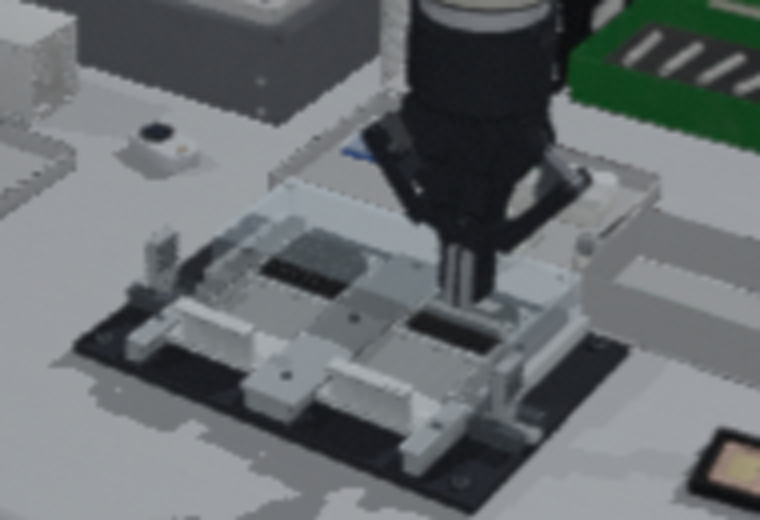

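View pics/top1.png

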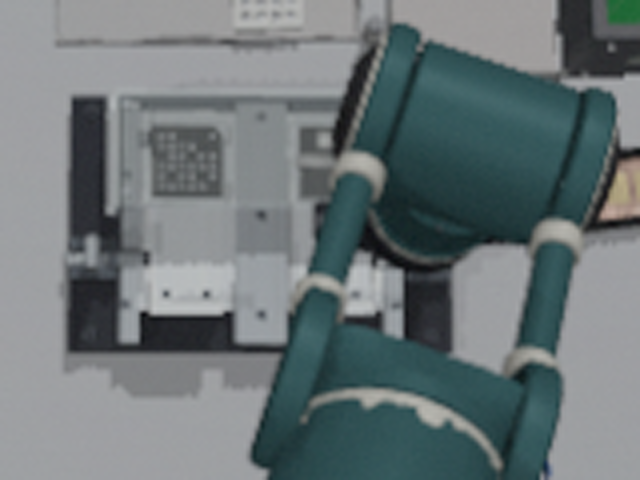

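```bash
python3 -m creep '[[255,[0,0,-15],0],[255,[0,0,-15],0],[255,[0,0,-10],0],[255,[0,0,-10],0],[255,[0,0,-1],0],[255,[0,0,0],0],[255,[0,0,0],0],[255,[0,0,0],0]]'; python3 look.py 2
```

```text
time: 3.53
tool_pos: [0.5656, -0.1756, 0.0362]
tcp_rot: [-2.219, 0.01, 2.216]
wrist_force: [0.9, 0.1, 0.3]
width: -0.0
3.6333 [ 0.56546239 -0.17554699  0.03613768] [ 0.39196466 -0.16701542 -0.10593697]
```

View pics/scene2.png

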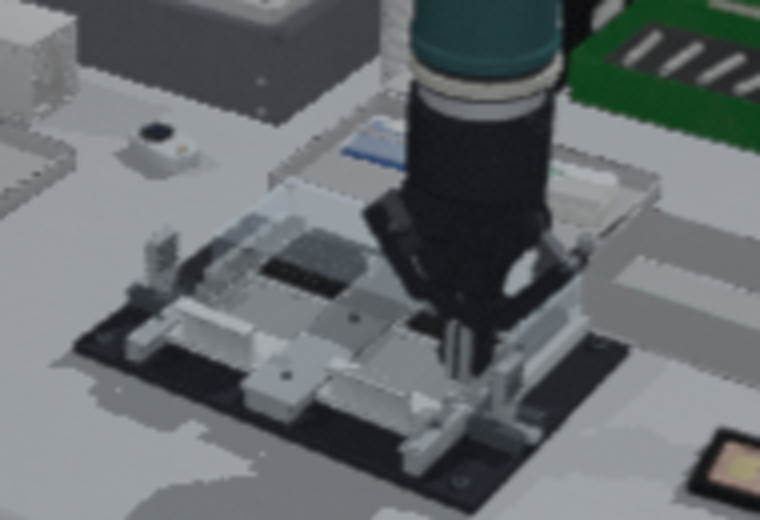

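```bash
python3 -m creep '[[255,[0,-4,0],0],[255,[0,-3,0],0],[255,[0,-2,0],0],[255,[0,-2,0],0],[255,[0,-2,0],0],[255,[0,-2,0],0],[255,[0,-2,0],0],[255,[0,-2,0],0]]'; python3 look.py 3
```

```text
time: 4.3
tool_pos: [0.5648, -0.1944, 0.0353]
tcp_rot: [-2.217, 0.009, 2.217]
wrist_force: [0.2, 2.0, 1.8]
width: -0.003
4.4 [ 0.56477904 -0.19461939  0.03525589] [0.5963197  0.60785518 1.25277596]
```

View pics/scene3.png

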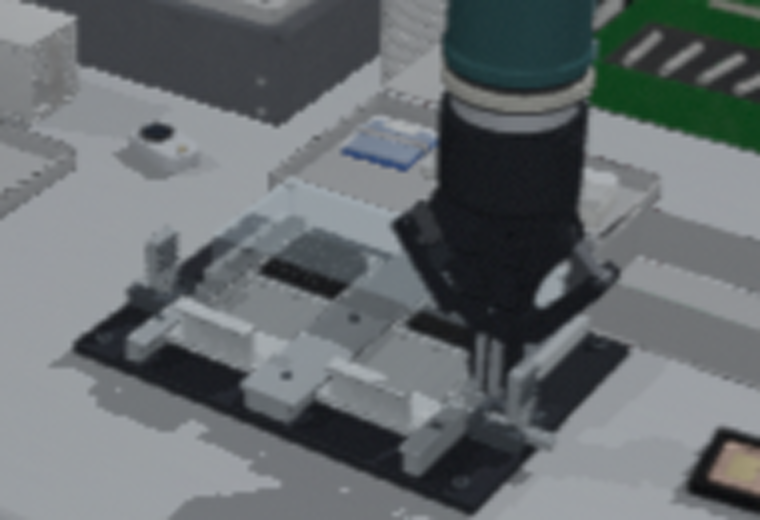

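```bash
python3 -m creep '[[255,[0,-1,0],0],[255,[0,-1,0],0],[255,[0,-1,0],0],[255,[0,-1,0],0],[255,[0,-1,0],0],[255,[0,-1,0],0],[255,[0,0,0],0],[255,[0,0,0],0]]'; python3 look.py 4
```

```text
time: 5.07
tool_pos: [0.5647, -0.2002, 0.0352]
tcp_rot: [-2.217, 0.009, 2.217]
wrist_force: [-0.5, 2.7, 0.8]
width: -0.002
5.1667 [ 0.56469038 -0.20020539  0.03521523] [-0.35812269  2.3477122   0.68422997]
```

View pics/scene4.png

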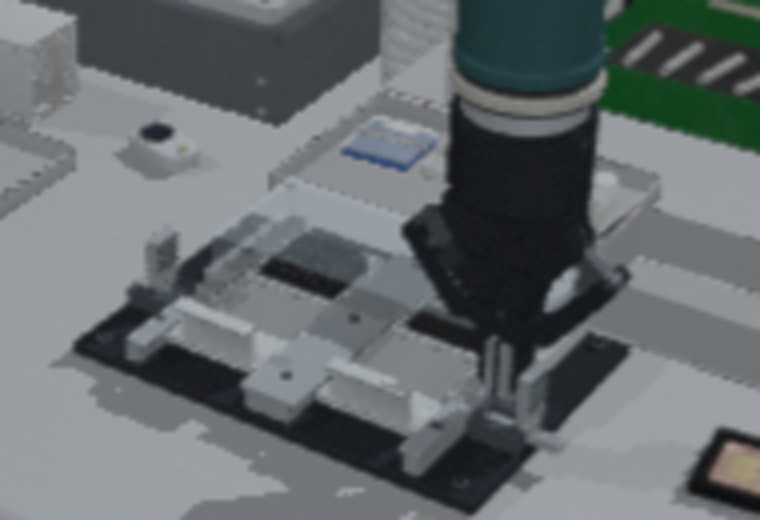

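Continue gently until the force shows the stop.

```bash
python3 -m creep '[[255,[0,-0.5,0],0],[255,[0,-0.5,0],0],[255,[0,-0.5,0],0],[255,[0,-0.5,0],0],[255,[0,-0.5,0],0],[255,[0,-0.5,0],0],[255,[0,0,0],0],[255,[0,0,0],0]]'
```

```text
time: 5.83
tool_pos: [0.5647, -0.2008, 0.0352]
tcp_rot: [-2.214, 0.006, 2.216]
wrist_force: [0.0, 11.2, 3.3]
width: 0.003
```

```bash
python3 -m creep '[[255,[0,5,0],0],[255,[0,12,0],0],[255,[0,15,0],0],[255,[0,15,0],0],[255,[0,12,0],0],[255,[0,5,-4],0],[255,[0,0,-4],0],[255,[0,0,0],0]]';python3 look.py 5
```

```text
time: 6.5
tool_pos: [0.564, -0.1386, 0.0262]
tcp_rot: [-2.216, 0.007, 2.22]
wrist_force: [0.3, 0.6, -0.6]
width: -0.002
6.6 [ 0.56451993 -0.13943652  0.02682383] [-0.42228543 -0.14938965 -0.15957377]
```

View pics/scene5.png

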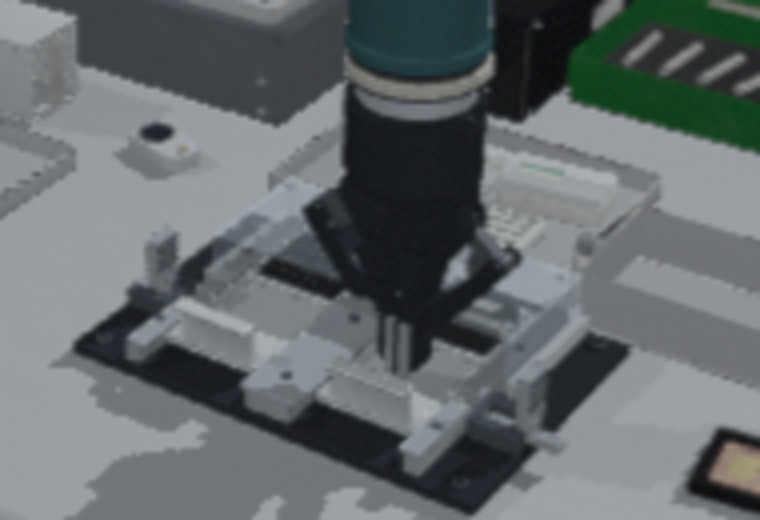

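```bash
python3 -m creep '[[255,[-5,0,0],0],[255,[-5,0,0],0],[255,[-4,0,0],0],[255,[-3,0,0],0],[255,[-3,0,0],0],[255,[-3,0,0],0],[255,[-3,0.3,0],0],[255,[-4,0,0],0]]';python3 look.py 6
```

```text
time: 7.27
tool_pos: [0.5354, -0.1392, 0.0276]
tcp_rot: [-2.22, 0.01, 2.216]
wrist_force: [2.4, 0.6, -0.9]
width: 0.001
7.3667 [ 0.5342187  -0.13897317  0.0273721 ] [0.17330168 0.47169191 0.17216845]
```

View pics/scene6.png

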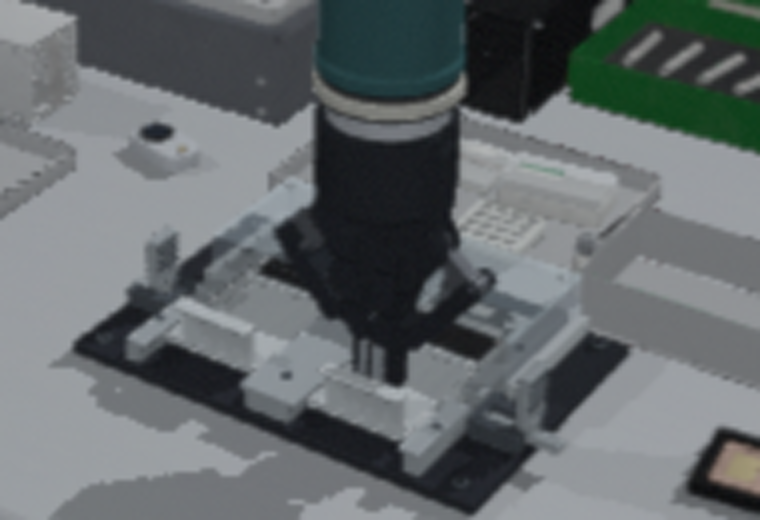

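Contact with the lip, and the slide has started to move (2.4 N). Pulling on.

```bash
python3 -m creep '[[255,[-4,0,0],0],[255,[-5,0.1,0],0],[255,[-5,0,0],0],[255,[-5,0.1,0],0],[255,[-5,0,0],0],[255,[-5,0.1,0],0],[255,[-5,0,0],0],[255,[-5,0.1,0],0]]';python3 -m creep '[[255,[-5,0,0],0],[255,[-5,0.1,0],0],[255,[-5,0,0],0],[255,[-4,0.1,0],0],[255,[-3,0,0],0],[255,[-2,0,0],0],[255,[-2,0,0],0],[255,[-2,0,0],0]]'; python3 look.py 7
```

```text
time: 8.03
tool_pos: [0.4954, -0.1386, 0.0274]
tcp_rot: [-2.218, 0.009, 2.217]
wrist_force: [2.1, 0.1, 1.9]
width: 0.001
time: 8.7
tool_pos: [0.4675, -0.1383, 0.0272]
tcp_rot: [-2.217, 0.009, 2.217]
wrist_force: [1.3, 1.1, 0.4]
width: -0.0
8.8 [ 0.4670847  -0.13834421  0.02702917] [0.51478289 0.30122139 0.76513608]
```

View pics/scene7.png

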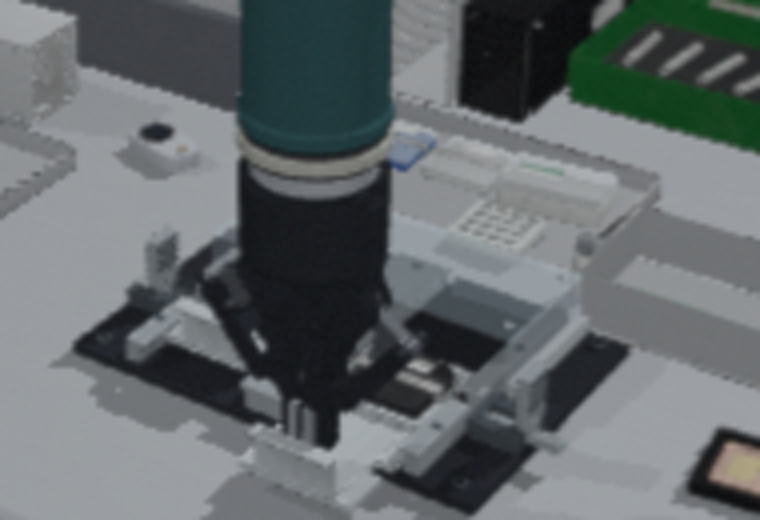

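```bash
python3 -m creep '[[255,[-2,0,0],0],[255,[-2,0,0],0],[255,[-1,0,0],0],[255,[-1,0,0],0],[255,[-1,0,0],0],[255,[-1,0,0],0],[255,[0,0,0],0],[255,[0,0,0],0]]'
```

```text
time: 9.47
tool_pos: [0.4594, -0.1384, 0.0272]
tcp_rot: [-2.216, 0.009, 2.218]
wrist_force: [0.6, 0.5, -0.4]
width: 0.001
```

```bash
python3 -m creep '[[255,[-1,0,0],0],[255,[-1,0,0],0],[255,[-1,0,0],0],[255,[-1,0,0],0],[255,[0,0,0],0],[255,[0,0,0],0],[255,[0,0,0],0],[255,[0,0,0],0]]'
```

```text
time: 10.13
tool_pos: [0.457, -0.1386, 0.0275]
tcp_rot: [-2.22, 0.01, 2.214]
wrist_force: [4.2, 0.5, -3.5]
width: -0.005
```

```bash
python3 -m creep '[[255,[-1,0,0],0],[255,[-1,0,0],0],[255,[0,0,0],0],[255,[0,0,0],0],[255,[0,0,0],0],[255,[0,0,0],0],[255,[0,0,0],0],[255,[0,0,0],0]]'
```

```text
time: 10.8
tool_pos: [0.457, -0.1388, 0.0279]
tcp_rot: [-2.225, 0.011, 2.21]
wrist_force: [10.7, 1.5, -7.6]
width: 0.0
```

```bash
python3 -m creep '[[255,[4,0,0],0],[255,[5,0,0],0],[255,[0,0,15],0],[255,[0,0,25],0],[255,[0,0,25],0],[255,[0,0,15],0],[255,[5,-10,0],0],[255,[15,-20,0],0]]';python3 -m creep '[[255,[25,-20,0],0],[255,[25,-20,0],0],[255,[20,-20,0],0],[255,[12,-15,0],0],[255,[0,0,0],0],[255,[0,0,0],0],[255,[0,0,0],0],[255,[0,0,0],0]]';python3 look.py 8
```

```text
time: 11.47
tool_pos: [0.4818, -0.1677, 0.1078]
tcp_rot: [-2.217, 0.007, 2.219]
wrist_force: [-0.2, 0.0, 0.8]
width: -0.001
time: 12.13
tool_pos: [0.5633, -0.2425, 0.1062]
tcp_rot: [-2.214, 0.008, 2.219]
wrist_force: [0.9, -0.3, 0.3]
width: -0.002
12.2333 [ 0.5638117  -0.24252602  0.10688851] [-0.32385352  0.10497131  0.11124022]
```

View pics/scene8.png

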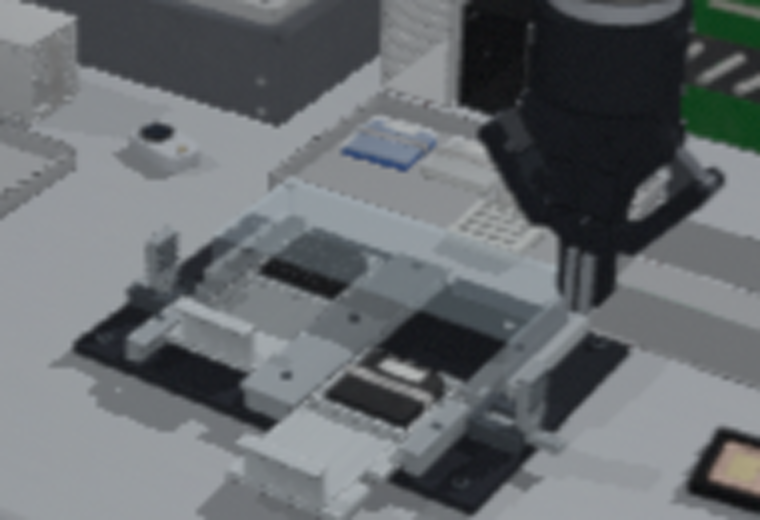

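View pics/top8.png

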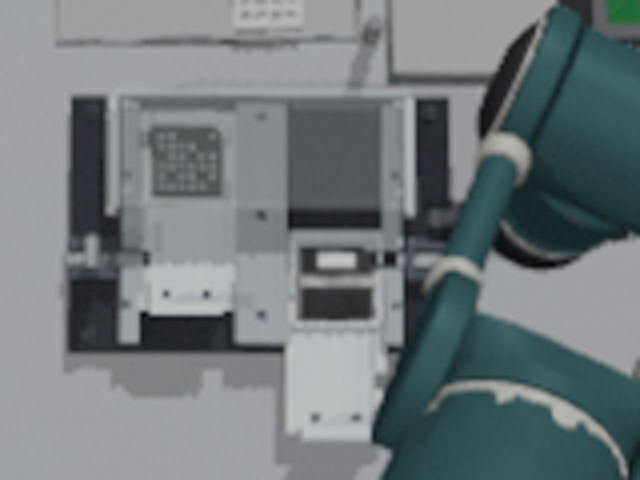

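```bash
python3 -m creep '[[255,[0,0,-15],0],[255,[0,-1,-20],0],[255,[0,0,-15],0],[255,[0,0,-10],0],[255,[0,0,-8],0],[255,[0,0,0],0],[255,[0,0,0],0],[255,[0,0,0],0]]';python3 look.py 9
```

```text
time: 12.9
tool_pos: [0.5655, -0.2446, 0.0403]
tcp_rot: [-2.219, 0.01, 2.216]
wrist_force: [0.2, -0.0, 0.2]
width: 0.003
13.0 [ 0.56575395 -0.24481966  0.04056737] [-0.28935244 -0.04524974 -0.0199857 ]
```

View pics/scene9.png

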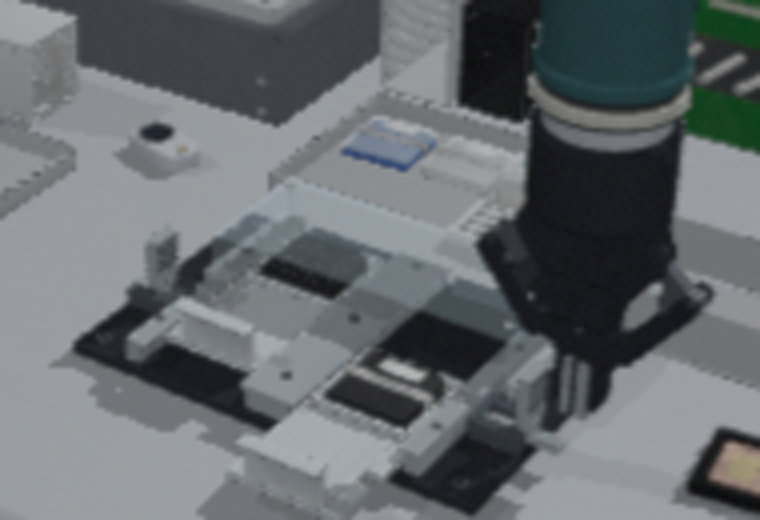

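```bash
python3 -m creep '[[255,[0,4,-3],0],[255,[0,3,0],0],[255,[0,2,0],0],[255,[0,2,0],0],[255,[0,2,0],0],[255,[0,2,0],0],[255,[0,2,0],0],[255,[0,2,0],0]]';python3 -m creep '[[255,[0,1,0],0],[255,[0,1,0],0],[255,[0,1,0],0],[255,[0,1,0],0],[255,[0,1,0],0],[255,[0,0,0],0],[255,[0,0,0],0],[255,[0,0,0],0]]'
```

```text
time: 13.67
tool_pos: [0.5649, -0.2253, 0.0363]
tcp_rot: [-2.218, 0.009, 2.217]
wrist_force: [0.1, -2.3, -0.1]
width: 0.002
time: 14.33
tool_pos: [0.5649, -0.2203, 0.0363]
tcp_rot: [-2.217, 0.009, 2.217]
wrist_force: [0.4, -0.9, 0.3]
width: 0.001
```

```bash
python3 -m creep '[[255,[0,0.5,0],0],[255,[0,0.5,0],0],[255,[0,0.5,0],0],[255,[0,0.5,0],0],[255,[0,0.5,0],0],[255,[0,0,0],0],[255,[0,0,0],0],[255,[0,0,0],0]]'
```

```text
time: 15.0
tool_pos: [0.5649, -0.2191, 0.0364]
tcp_rot: [-2.219, 0.011, 2.218]
wrist_force: [-0.1, -5.9, -0.7]
width: 0.001
```

```bash
python3 -m creep '[[255,[0,0.5,0],0],[255,[0,0.5,0],0],[255,[0,0.5,0],0],[255,[0,0.5,0],0],[255,[0,0,0],0],[255,[0,0,0],0],[255,[0,0,0],0],[255,[0,0,0],0]]'; python3 -m creep '[[255,[0,-5,0],0],[255,[0,-15,0],0],[255,[0,-5,10],0],[255,[0,0,25],0],[255,[0,0,35],0],[255,[0,-25,35],0],[255,[0,-35,20],0],[255,[0,-35,0],0]]';python3 -m creep '[[255,[0,-35,0],0],[255,[0,-35,0],0],[255,[-20,-25,0],0],[255,[-20,-20,0],0],[255,[0,0,0],0],[255,[0,0,0],0],[255,[0,0,0],0],[255,[0,0,0],0]]'; python3 look.py 10
```

```text
time: 15.67
tool_pos: [0.565, -0.2188, 0.0365]
tcp_rot: [-2.221, 0.013, 2.219]
wrist_force: [-1.1, -11.4, -1.8]
width: -0.0
time: 16.33
tool_pos: [0.5685, -0.3377, 0.1685]
tcp_rot: [-2.232, 0.013, 2.21]
wrist_force: [1.8, -0.7, 1.1]
width: -0.001
time: 17.0
tool_pos: [0.5254, -0.4493, 0.1605]
tcp_rot: [-2.218, 0.008, 2.217]
wrist_force: [-0.1, 1.4, 0.1]
width: -0.004
17.1 [ 0.5256272  -0.44902436  0.16040671] [0.49375507 0.89606717 0.12103079]
```

View pics/scene10.png

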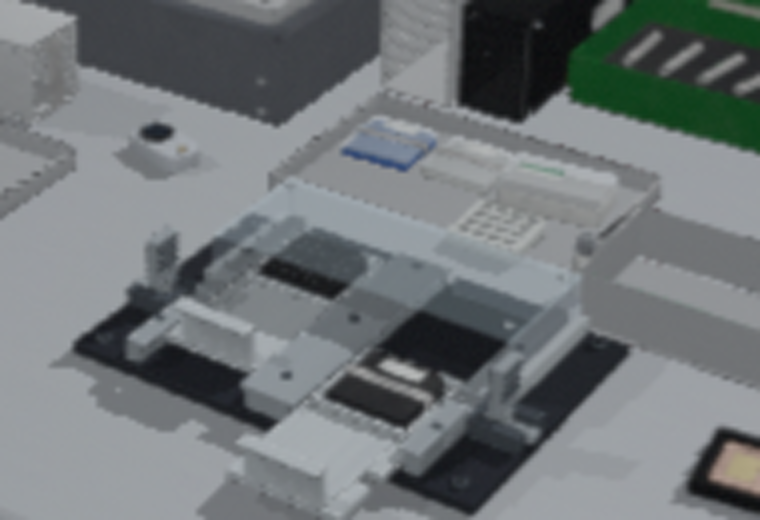

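View pics/top10.png

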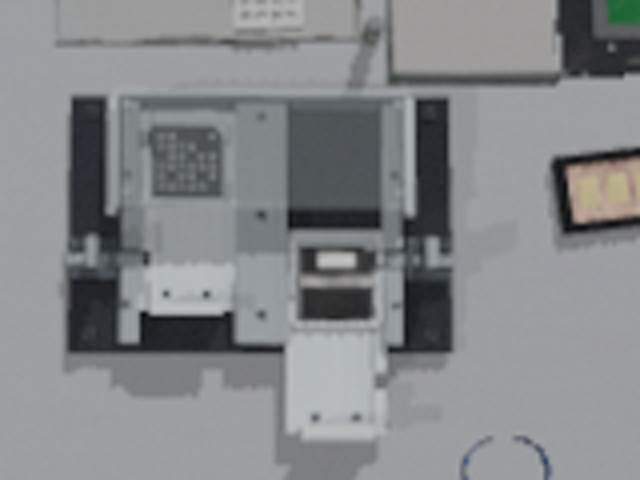

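```bash
python3 - <<'E'
from workcell import finish_job
print(finish_job())
E
```

```text
the job is handed in; nothing more can be done
None
```

I drew out the right slide, which carries the pack with the clip and label, and bolted it in its out position. I handed the job in at about 17 s of the 45 s; no verdict is reported.

- **Bolt withdrawn:** I pushed the right bolt back by its tab until it stopped, with the force rising to about 11 N.
- **Slide drawn out:** I pulled the slide by its lip until it stopped, at about 11 N.
- **Bolt home:** I pushed the bolt in again until it stopped, at about 11 N, then moved the arm clear.

**Last pictures:**
- The right tab is back at its starting pixel, to about 1 mm.
- The slide is fully out with its pack flat in the nest.
- The left slide is still in and bolted with its pack in place.

I saw no contact with the things standing around, but I checked them only by eye, and not all of them were in the last pictures. No check failed or disagreed. I judged the joint positions from the forces at the stops and from the pictures, because there is no direct reading of them.

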